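Free the seized oil-cup valve of a gauge comparator and take out its test-port plug

ROBOT

A 6-joint arm with a two-finger parallel gripper is mounted at the origin on the work surface. World frame = base frame: x ahead of the robot, y to its left, z up, the work surface at z = 0. Lengths are in m, angles in rad, forces in N, time in s.
With the tool pointing down it reaches from about 0.425 to 0.95 m from the base axis. Payload 3.5 kg.
Tool frame: the origin (TCP) lies on the centre line of the jaws, within the pads' length; the fingertips stand 14 mm ahead of it and the grasp point (between the pads) lies 5 mm behind it (tips_ahead is the distance from the TCP to the fingertips, in m); y points along the fingers, z is the direction in which the jaws open and shut, and the axes are right-handed (so a half turn about y gives the same grasp; the last joint's range is limited). The gripper opens to 85 mm and grips with 20 to 120 N. Pads are 22 mm wide; open, the fingers measure 114 mm over their backs; the gripper's body (76 mm by 85 mm) begins 54 mm behind the grasp point. The pads swing forward as they close: fully open they stand 13 mm farther back than shut.
Start: joints at [1.063, 0.286, 1.577, -0, 1.279, -0.15], TCP at [0.236, 0.632, 0.245] pointing down, gripper open.
Joint ranges: [-2.77, 2.77], [-0.9, 2.22], [0.21, 2.48], [-1.53, 4.67], [0.24, 2.81], [-2.84, 2.84]. Speed limits (rad/s): [2.79, 2.79, 3.14, 3.14, 3.14, 3.14].

INTERFACE

Orientations are given as a unit quaternion [x, y, z, w].
In Python, from plant import get_state, read_camera, sign_off, tips_ahead gives the robot as it stands.
- The arm moves only by the tool send_rows, never from a script. Its argument "plan" is a list of rows, each a list of 2 entries, a list of its own where there are three numbers: the shift along the tool's x, y, z in units of 12 cm (1.0 is 12 cm), then the turn, a rotation vector about the tool's x, y, z in units of 360 degrees (1.0 is 360 degrees). In form: [[[tx, ty, tz], [rx, ry, rz]], ...]. A call has 1 to 12 rows; each row shifts and turns the commanded pose from where the row before left it, along the tool's axes as they then stand; what a row does not reach is not made up. A row lasts 1/10 s, in which the tool goes at most 50 mm and 8.59 degrees, less where a joint would pass 70% of its speed; a pose out of reach is approached as far as the arm can. A call with a number of a shift or a turn outside -1 to 1 is refused whole. A call with a gripper value outside its range is refused whole. "gripper" is the closure, from 0 (fully open) to 1 (shut), set as the call begins (left out, the last holds). The fingers move at their own pace and stop on an object; "grip_force" is the grip in N (left out, the last holds). Time passes only in rows, so rows that do not move let the fingers close. It gives the time, the measured TCP pose, the force and the opening at its end, in the units of the state.
- get_state(): the state, without advancing time (a new reading comes with each control period).
- read_camera(name): name is "side" or "top"; returns a dict with "img" (480x640x3 uint8, blue, green, red), "fx", "fy", "cx", "cy" (pixels), "D" ([k1, k2, p1, p2, k3] as OpenCV has them; the pictures are not rectified), "world_from_camera" (4x4, takes a point from camera to world coordinates). Camera axes: x right, y down, z forward; pixel columns grow to the right and rows downward; lengths in m; the calibration is good to about 2 mm. A picture is of the moment at which its call begins. There is no depth.
- sign_off(): hands the job in, once; it reports no verdict.
The state is a dict: "time": time; "qpos": joint angles; "dq": joint speeds; "joint_efforts": joint torques, N m; "eef_pos": TCP position; "tcp_rot": TCP orientation; "contact_force": force on the tool from outside, world axes, zero at the start; "wrist_torque": the same for the moment, N m; "opening": opening from 0.0 (shut) to 1.0 (fully open).
Only numpy, scipy, OpenCV 4.12 (cv2) and the standard library are available. Lean on these libraries where they do the work, as an engineer would, in place of code of your own. Each camera call takes 0.05 s, during which the arm holds its last target. There are 200 camera calls.

TASK

The oil-cup valve on the gauge comparator has seized: take its black hand wheel and rock it to and fro in small arcs, easing off and reversing each time it resists, until it breaks free - never force it, because the slender spindle shears above 0.6 N m. Then open the valve at least a quarter turn counter-clockwise (seen from above) to vent the pump, and only after that lift the red-handled plug straight out of the test port and set it down, without dropping it, in the blue tray. Do not touch the master gauge and leave the other things on the bench where they are.

Things in the scene. Friction and masses are not known exactly. Their poses are not given: they have to be found in the camera images.
- wheel (a point): centre of the black scalloped hand wheel over the oil cup, half-way up its rim; z up along its turning axis, x along the white mark on its top. 51 mm across where fingers grip (54 over the lobes), rim 15 mm thick, on a 9 mm spindle; grip it from above across any diameter. 172 mm above the bench; below it only the spindle, down to the oil cup (66 mm across), whose top lies 44 mm lower.
- valve (a joint): spindle angle, rad; 0 as found, + is counter-clockwise from above and opens; stops at -0.9 and 3.3. Seized, it moves in an arc of 0.55 rad, unevenly about 0 (0.03 to 0.52 to a side, unknown), and binds at the ends. Each time it comes up to the bind (0.15 N m) on the side opposite to the last, the arc grows a little; after 5 or 6 such swings it is free (friction 0.05 N m). Seized, it never passes 0.65.
- windup (a joint): elastic twist of the slender spindle under the wheel, rad; 6 N m per rad, + when the wheel is pushed counter-clockwise; the wheel's own angle is valve + windup. Beyond 0.1 rad either way (0.6 N m) the spindle shears and the job is lost.
- plug_grip (a point): in the blanking plug's red upright round grip (22 mm across, 36 mm tall), 3 mm above the grip's middle, 25 mm above the port's rim, 15 mm below the plug's top; z up along the plug. Below the grip: brass collar (29 mm across, 4 mm thick, on the rim) and shank (16 mm across, 17 mm long) in the bore, with play. Lower end 42 mm below this point. 70 to 120 g.
- port (a point): centre of the test port's rim: socket on a steel column at the far left of the deck, 33 mm across (hex foot 39 mm), bore 20 mm, 20 mm deep, rim 168 mm above the bench; z up. The plug must rise 17 mm to clear it.
- tray: open blue plastic tray on the bench at the left, 115 x 95 mm outside (along its x and y), 26 mm high, walls and floor 3 mm; origin at the centre of its underside, z up.
- pump: gauge comparator (fixed): dark deck 280 x 380 mm (its x, y), top 72 mm above the bench. On it: oil cup with hand wheel near, at the middle, screw-press barrel near right with a three-spoked handle beyond the right (-y) edge (136 mm high), test port far left, master gauge far right. Origin: centre of its underside, on the bench; z up.
- master_gauge: master pressure gauge on its column on the deck: upright dial 140 mm across, 46 mm thick; origin at the column's foot on the deck, the dial's centre 189 mm above it, its top 331 mm above the bench. Not to be touched.
- gauge_a: small loose dial gauge lying face up, 60 mm across, 30 mm high; bystander; origin under its case
- gauge_b: as gauge_a; bystander
- gauge_c: as gauge_a; bystander, near the tray
- adapter: loose steel hex adapter, 25 mm across, 32 mm tall, standing on the pump's deck near its left edge; bystander; origin under it
- tape_roll: loose blue roll of thread tape, 60 mm across, 19 mm high; bystander; origin under it
- wrench: loose steel wrench, 170 mm long, lying on the bench; bystander
- marker: loose black marker pen, 133 mm long; bystander
Not all that is in view belongs to the job. What is shaped like the tray but brown or orange is not meant.

How it is judged:
On the way, in this order (a step that is already met when the one before it is completed fails the run):
1. the valve has broken free (turned at least 0.8 rad, opening) (value of joint valve above 0.8 rad), for 0.1 s.
2. the valve is open a quarter turn (at least 1.45 rad) (value of joint valve above 1.45 rad), for 0.2 s.
3. the plug has been lifted clear of the port (z of plug_grip in the frame of port above 0.042 m), for 0.1 s.
At the end, for the whole second after the job is handed in: the valve stands at least 1.4 rad open, and the plug lies or stands at rest inside the tray (the site in its grip within the tray's outline and less than 60 mm above the bench) (value of joint valve above 1.4 rad and x of plug_grip in the frame of tray between -0.055 and 0.055 m and y of plug_grip in the frame of tray between -0.045 and 0.045 m and height (world z) of plug_grip below 0.06 m and linear speed of plug below 0.05 m/s); the robot touches nothing.
It fails at once if the spindle is twisted by more than 0.1 rad (0.6 N m) (value of joint windup above 0.1 rad or value of joint windup below -0.1 rad).
It fails at once if the plug is drawn before the valve is open (z of plug_grip in the frame of port above 0.033 m and value of joint valve below 1.4 rad).
It fails at once if the plug is dropped or thrown (faster than 1.2 m/s) (linear speed of plug above 1.2 m/s).
It fails at once if the master gauge is touched (contact force between any of the fingers, the arm and master_gauge above 1 N).
It fails at once if a bystander is moved by more than 30 mm (distance of any of gauge_a, gauge_b, gauge_c, adapter, tape_roll, wrench, marker from where it was at the start of the episode above 0.03 m).
It also fails if it takes over 72 s, if anything falls off the work surface, if the arm or the gripper's body presses on something with over 40 N, if the wrist force passes 120 N, or if a joint passes its speed limit or range.

## Working session

There is one attempt and no reset: what is moved stays moved. The work goes in short steps, Python scripts to look and compute and a tool call to move; the robot and the scene stay as the last step left them, time stands still between calls to the robot, and variables do not carry over. Pictures are saved under pics/ and viewed, about 8 in all and at most 12, crops included, and the job is handed in when it is done.

Besides the shell and the picture viewer there is one more tool, called as a command line: name --argument value ..., lists and objects as JSON in quotes. send_rows: Moves the arm, as the interface text tells. Its arguments: {"type":"object","properties":{"plan":{"type":"array"},"gripper":{"type":"number"},"grip_force":{"type":"number"}},"required":["plan"]}

```bash
mkdir -p pics; ls
cat > h.py <<'E'
import numpy as np, cv2
from plant import get_state, read_camera, sign_off, tips_ahead
def ray(c,u,v):
    K=np.array([[c["fx"],0,c["cx"]],[0,c["fy"],c["cy"]],[0,0,1.]])
    p=cv2.undistortPoints(np.array([[[u,v]]],float),K,np.array(c["D"],float))[0,0]
    T=np.array(c["world_from_camera"]); return T[:3,3],T[:3,:3]@np.array([p[0],p[1],1.])
def on_z(c,u,v,z):
    o,d=ray(c,u,v); return o+d*(z-o[2])/d[2]
def proj(c,P):
    K=np.array([[c["fx"],0,c["cx"]],[0,c["fy"],c["cy"]],[0,0,1.]])
    T=np.linalg.inv(np.array(c["world_from_camera"]))
    return cv2.projectPoints(np.array(P,float).reshape(-1,1,3),cv2.Rodrigues(T[:3,:3])[0],T[:3,3],K,np.array(c["D"],float))[0][:,0]
E
python3 - <<'E'
from h import *
for n in("side","top"):
    c=read_camera(n); cv2.imwrite(f"pics/{n}0.png",c["img"]); print(n,c["fx"],np.round(c["world_from_camera"],3).tolist())
print(get_state(), tips_ahead)
E
```

```text
pics
side 526.4850361460793 [[0.869, -0.312, 0.384, -0.006], [-0.494, -0.53, 0.689, -0.943], [-0.012, -0.789, -0.614, 0.986], [0.0, 0.0, 0.0, 1.0]]
top 560.7183144437187 [[-0.013, -0.975, 0.22, 0.175], [-1.0, 0.013, -0.002, -0.029], [-0.001, -0.22, -0.976, 1.602], [0.0, 0.0, 0.0, 1.0]]
{'time': 0.1, 'qpos': array([ 1.06298403e+00,  2.87141801e-01,  1.57805855e+00, -2.50357196e-06,
        1.27860430e+00, -1.49957204e-01]), 'dq': array([ 0.00054957, -0.00227977, -0.00466454,  0.00110397,  0.00075479,
       -0.00053955]), 'joint_efforts': array([ 3.45040498e-04, -4.07295585e+01, -2.93698883e+01, -1.37223133e-04,
        3.40501261e-03, -2.57022657e-05]), 'eef_pos': array([0.23609193, 0.63174997, 0.24402718]), 'tcp_rot': array([ 0.69655795, -0.12609833,  0.12559474, -0.69507711]), 'contact_force': array([-0.26380743,  0.24437922,  0.2219214 ]), 'wrist_torque': array([ 0.03176515, -0.02144337,  0.09206757]), 'opening': 1.0022229691394293} 0.014
```

View pics/top0.png

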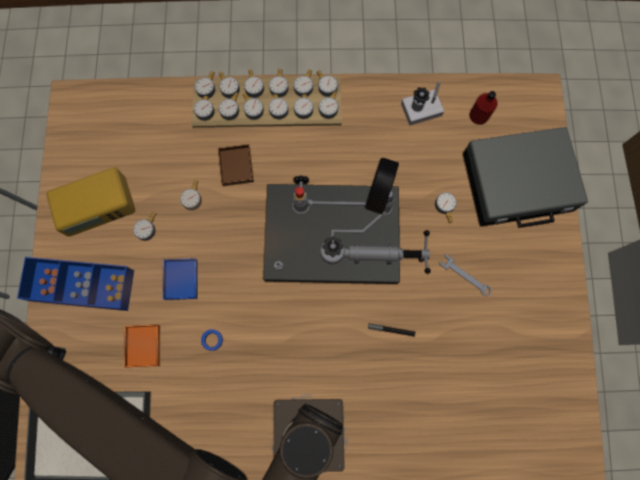

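View pics/side0.png

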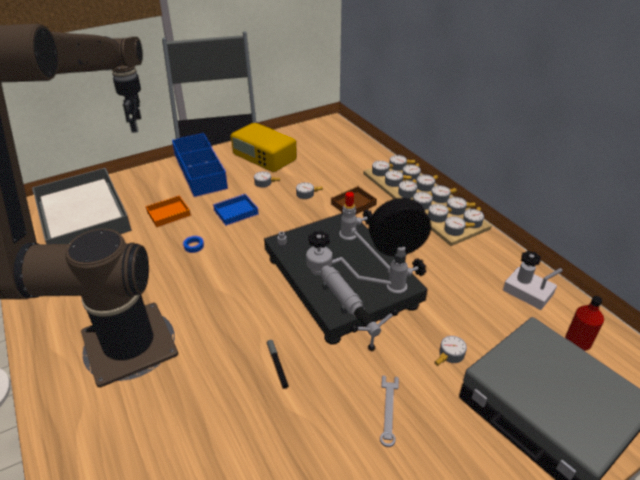

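The top view shows the wheel at about (333,243), the plug at (299,192) and the blue tray at (180,279). In the side view the wheel is at (319,240) and the plug at (349,199). Next I measure them.

Run:
```python
from h import *
from scipy.optimize import least_squares
C={n:read_camera(n) for n in("side","top")}
def blob(n,f,win):
    x0,y0,x1,y1=win; im=C[n]["img"][y0:y1,x0:x1]; m=f(im.astype(int)).astype(np.uint8)
    k,l,s,ce=cv2.connectedComponentsWithStats(m); i=1+np.argmax(s[1:,4]); 
    cn=max(cv2.findContours((l==i).astype(np.uint8),0,2)[0],key=cv2.contourArea)
    r=[(*(s[i,:2]+[x0,y0]),*s[i,2:]),ce[i]+[x0,y0],cn+[x0,y0]]; print(n,r[0],r[1].round(1)); return r
red=lambda a:(a[...,2]>90)&(a[...,1]<60)&(a[...,0]<60)
blk=lambda a:a.max(-1)<38
blu=lambda a:(a[...,0]>90)&(a[...,2]<70)
def tri(a,b):
    (o1,d1),(o2,d2)=ray(C["side"],*a),ray(C["top"],*b)
    s=np.linalg.lstsq(np.c_[d1,-d2],o2-o1,rcond=None)[0]; p,q=o1+s[0]*d1,o2+s[1]*d2
    print("tri",(p+q)/2,"gap",np.linalg.norm(p-q)); return (p+q)/2
rs=blob("side",red,(335,185,362,215)); rt=blob("top",red,(285,180,312,205)); tri(rs[1],rt[1])
ws=blob("side",blk,(302,226,336,251)); wt=blob("top",blk,(318,230,350,258)); tri(ws[1],wt[1])
print("wheel top on z .172", on_z(C["top"],*wt[1],.172), "plug top on z .193",on_z(C["top"],*rt[1],.2))
for n,w in(("top",(158,255,205,305)),("side",(205,190,265,228))):
    b=blob(n,blu,w); r=cv2.minAreaRect(b[2]); bx=cv2.boxPoints(r)
    P=np.array([on_z(C[n],*p,.026) for p in bx]); print(P.round(3).tolist(),P.mean(0).round(4),np.linalg.norm(np.diff(P,axis=0),axis=1))
t=cv2.resize(C["top"]["img"][160:290,255:440],None,fx=4.3,fy=4.3,interpolation=2)
s=cv2.resize(C["side"]["img"][185:305,270:435],None,fx=4.8,fy=4.8,interpolation=2)
cv2.imwrite("pics/top1.png",t);cv2.imwrite("pics/side1.png",s)
```

```text
side (np.int64(338), np.int64(190), np.int32(24), np.int32(18), np.int32(248)) [351.5 199.1]
top (np.int64(295), np.int64(186), np.int32(9), np.int32(9), np.int32(62)) [299.  190.6]
tri [0.63962031 0.01352582 0.18838042] gap 0.000987529360544615
side (np.int64(308), np.int64(231), np.int32(23), np.int32(16), np.int32(255)) [318.4 239.3]
top (np.int64(328), np.int64(241), np.int32(11), np.int32(10), np.int32(39)) [333.2 246.4]
tri [ 0.48906452 -0.07401212  0.17453937] gap 0.0015979234837475767
wheel top on z .172 [ 0.4903987  -0.07435643  0.172     ] plug top on z .193 [0.63532082 0.01334802 0.2       ]
top (np.int64(165), np.int64(259), np.int32(32), np.int32(40), np.int32(1149)) [180.3 279.5]
[[0.379, 0.401, 0.026], [0.492, 0.406, 0.026], [0.491, 0.316, 0.026], [0.378, 0.312, 0.026]] [0.4348 0.359  0.026 ] [0.11303881 0.09008185 0.11273117]
side (np.int64(214), np.int64(195), np.int32(44), np.int32(30), np.int32(740)) [235.3 209.1]
[[0.377, 0.404, 0.026], [0.511, 0.41, 0.026], [0.482, 0.291, 0.026], [0.356, 0.288, 0.026]] [0.4312 0.3482 0.026 ] [0.13421909 0.12253352 0.12614477]
```

View pics/top1.png

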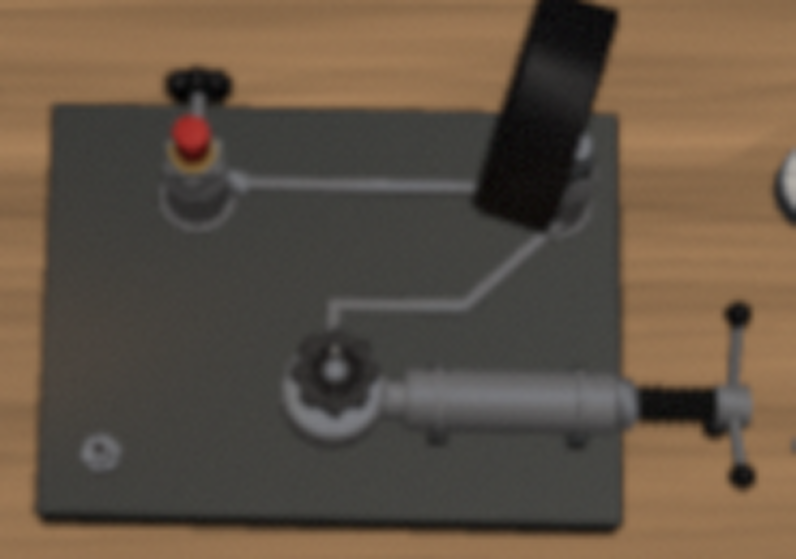

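View pics/side1.png

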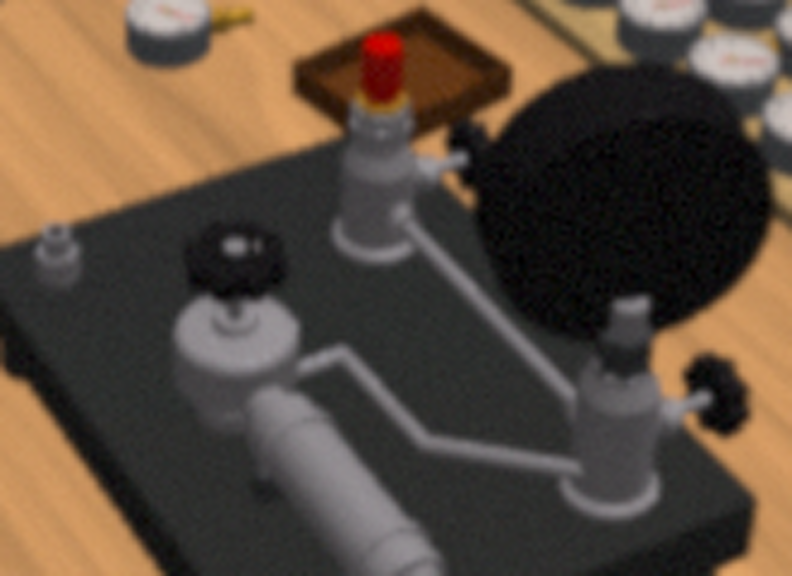

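```bash
cat >> h.py <<'E'
from scipy.spatial.transform import Rotation as R
def to(P,s=None):
    s=s or get_state(); r=R.from_quat(s["tcp_rot"]); d=np.array(P)-s["eef_pos"]
    m=r.as_matrix(); print("t",round(s["time"],2),"pos",s["eef_pos"].round(4),"zyaw",round(np.arctan2(m[1,2],m[0,2]),4),"ydir",m[:,1].round(4),"q",s["qpos"].round(3),"shift(12cm)",(r.inv().apply(d)/.12).round(3))
def st():
    s=get_state(); m=R.from_quat(s["tcp_rot"]).as_matrix()
    print("t",round(s["time"],2),"pos",s["eef_pos"].round(4),"zyaw",round(np.arctan2(m[1,2],m[0,2]),4),"j6",s["qpos"][5].round(3),"F",s["contact_force"].round(2),"M",s["wrist_torque"].round(3),"op",round(s["opening"],3))
E
python3 - <<'E'
from h import *
C={n:read_camera(n) for n in("side","top")}
def tri(a,b):
    (o1,d1),(o2,d2)=ray(C["side"],*a),ray(C["top"],*b)
    s=np.linalg.lstsq(np.c_[d1,-d2],o2-o1,rcond=None)[0]; p,q=o1+s[0]*d1,o2+s[1]*d2
    print("tri",(p+q)/2,"gap",np.linalg.norm(p-q))
tri((349.8,199.4),(299,190.9))
print(on_z(C["top"],299.4,191.4,.208),on_z(C["side"],349.8,199.4,.190))
print("port rim top view",on_z(C["top"],255+192/4.3,160+163/4.3,.168))
print("gauge corners",[on_z(C["top"],255+a/4.3,160+b/4.3,.26).round(3) for a,b in((475,205),(545,230),(615,15))])
to([.490,-.074,.245])
E
```

```text
tri [0.63682049 0.01423783 0.18855924] gap 0.0027980262055735208
[0.6304402  0.01211522 0.208     ] [0.63410297 0.01254236 0.19      ]
port rim top view [0.62526225 0.01273072 0.168     ]
gauge corners [array([ 0.569, -0.154,  0.26 ]), array([ 0.553, -0.194,  0.26 ]), array([ 0.685, -0.241,  0.26 ])]
t 0.3 pos [0.2363 0.6321 0.2448] zyaw 1.213 ydir [-4.e-04 -7.e-04 -1.e+00] q [ 1.063  0.287  1.577 -0.     1.279 -0.15 ] shift(12cm) [ 4.041e+00  2.000e-03 -4.771e+00]
```

send_rows --plan '[[[0.253,0,-0.298],[0,0,0]],[[0.253,0,-0.298],[0,0,0]],[[0.253,0,-0.298],[0,0,0]],[[0.253,0,-0.298],[0,0,0]],[[0.253,0,-0.298],[0,0,0]],[[0.253,0,-0.298],[0,0,0]],[[0.253,0,-0.298],[0,0,0]],[[0.253,0,-0.298],[0,0,0]],[[0.253,0,-0.298],[0,0,0]],[[0.253,0,-0.298],[0,0,0]],[[0.253,0,-0.298],[0,0,0]],[[0.253,0,-0.298],[0,0,0]]]' --gripper 0 --grip_force 20

```text
time: 1.5
eef_pos: [0.4276, 0.1009, 0.2457]
tcp_rot: [-0.696, 0.125, -0.126, 0.696]
contact_force: [0.9, -0.6, 0.0]
opening: 0.997
```

send_rows --plan '[[[0.253,0,-0.298],[0,0,0]],[[0.253,0,-0.298],[0,0,0]],[[0.253,0,-0.298],[0,0,0]],[[0.253,0,-0.298],[0,0,0]],[[0,0,0],[0,0.023,0]],[[0,0,0],[0,0.023,0]],[[0,0,0],[0,0.023,0]],[[0,0,0],[0,0.023,0]],[[0,0,0],[0,0.023,0]],[[0,0,0],[0,0.023,0]],[[0,0,0],[0,0.023,0]],[[0,0,0],[0,0.023,0]]]'

```text
time: 2.7
eef_pos: [0.4909, -0.0738, 0.2454]
tcp_rot: [-0.513, 0.487, -0.487, 0.513]
contact_force: [-0.7, 0.2, -0.0]
opening: 1.0
```

send_rows --plan '[[[0,0,0],[0,0.023,0]],[[0,0,0],[0,0.023,0]],[[0,0,0],[0,0,0]]]'

```text
time: 3.0
eef_pos: [0.4909, -0.0738, 0.2454]
tcp_rot: [0.439, -0.554, 0.555, -0.439]
contact_force: [-1.1, 0.5, 0.4]
opening: 0.999
```

Run:
```python
from h import *
st(); to([.490,-.074,.169])
```

```text
t 3.0 pos [ 0.4909 -0.0738  0.2454] zyaw -0.2319 j6 -0.122 F [-1.13  0.45  0.39] M [ 0.005  0.011 -0.032] op 0.999
t 3.0 pos [ 0.4909 -0.0738  0.2454] zyaw -0.2319 ydir [ 1.e-04 -1.e-04 -1.e+00] q [-0.354 -0.115  2.006 -0.     1.251 -0.122] shift(12cm) [ 0.003  0.637 -0.007]
```

send_rows --plan '[[[0,0.13,0],[0,0,0]],[[0,0.13,0],[0,0,0]],[[0,0.13,0],[0,0,0]],[[0,0.13,0],[0,0,0]],[[0,0.117,0],[0,0,0]],[[0,0,0],[0,0,0]]]'

```text
time: 3.6
eef_pos: [0.4895, -0.0733, 0.1665]
tcp_rot: [-0.44, 0.556, -0.553, 0.438]
contact_force: [-0.4, -0.2, 0.2]
opening: 0.998
```

Run:
```python
from h import *
st()
s,t=read_camera("side"),read_camera("top")
a=cv2.resize(s["img"][195:275,270:370],(500,400),interpolation=2); b=cv2.resize(t["img"][205:285,295:355],(300,400),interpolation=2)
cv2.imwrite("pics/g.png",np.hstack([a,b]))
```

```text
t 3.6 pos [ 0.4895 -0.0733  0.1665] zyaw -0.2305 j6 -0.123 F [-0.41 -0.23  0.17] M [-0.007 -0.051 -0.026] op 0.998
```

View pics/g.png

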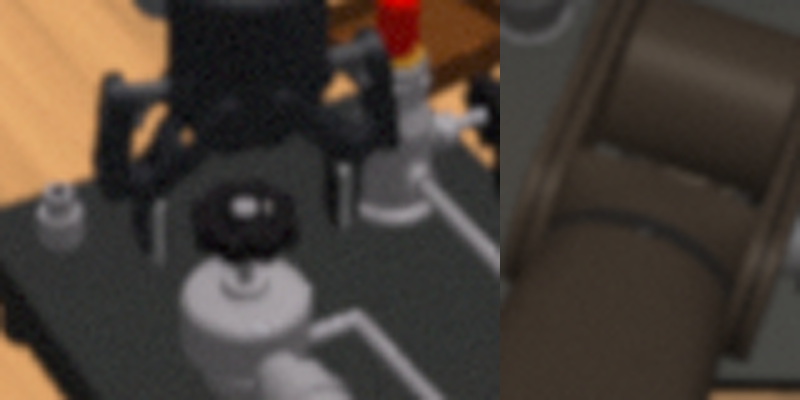

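The side crop shows the fingers at x = 155 and 345, straddling the wheel at x = 245, so they are centred. I close gently.

send_rows --plan '[[[0,0,0],[0,0,0]],[[0,0,0],[0,0,0]],[[0,0,0],[0,0,0]],[[0,0,0],[0,0,0]],[[0,0,0],[0,0,0]],[[0,0,0],[0,0,0]],[[0,0,0],[0,0,0]],[[0,0,0],[0,0,0]]]' --gripper 1 --grip_force 25

```text
time: 4.5
eef_pos: [0.4892, -0.0734, 0.1701]
tcp_rot: [-0.44, 0.556, -0.553, 0.438]
contact_force: [-8.6, 1.9, 8.3]
opening: 0.588
```

Run:
```python
from h import *
st()
```

```text
t 4.5 pos [ 0.4892 -0.0734  0.1701] zyaw -0.2311 j6 -0.122 F [-8.63  1.89  8.29] M [0.249 1.388 0.045] op 0.588
```

send_rows --plan '[[[0,0,-0.008],[0,-0.004,0]],[[0,0,0],[0,-0.004,0]],[[0,0,0],[0,0,0]]]'

```text
time: 4.8
eef_pos: [0.4892, -0.0734, 0.1701]
tcp_rot: [-0.454, 0.544, -0.542, 0.452]
contact_force: [-4.8, 1.2, 5.1]
opening: 0.59
```

```bash
python3 -c "
from h import *
st()"
```

```text
t 4.8 pos [ 0.4892 -0.0734  0.1701] zyaw -0.1809 j6 -0.173 F [-4.75  1.24  5.14] M [0.217 0.913 0.006] op 0.59
```

send_rows --plan '[[[0,0,0],[0,-0.004,0]],[[0,0,0],[0,-0.004,0]],[[0,0,0],[0,0,0]]]'

```text
time: 5.1
eef_pos: [0.4893, -0.0734, 0.1701]
tcp_rot: [-0.467, 0.532, -0.531, 0.466]
contact_force: [-5.8, 0.4, 4.9]
opening: 0.588
```

```bash
python3 -c "
from h import *
st()"
```

```text
t 5.1 pos [ 0.4893 -0.0734  0.1701] zyaw -0.1307 j6 -0.223 F [-5.84  0.39  4.91] M [ 0.168  0.911 -0.009] op 0.588
```

send_rows --plan '[[[0,0,0],[0,-0.004,0]],[[0,0,0],[0,-0.004,0]],[[0,0,0],[0,0,0]]]'

```text
time: 5.4
eef_pos: [0.4895, -0.0735, 0.1701]
tcp_rot: [-0.48, 0.52, -0.519, 0.479]
contact_force: [-4.1, -0.1, 5.8]
opening: 0.587
```

```bash
python3 -c "
from h import *
st()"
```

```text
t 5.4 pos [ 0.4895 -0.0735  0.1701] zyaw -0.0805 j6 -0.273 F [-4.08 -0.13  5.8 ] M [ 0.176  0.927 -0.035] op 0.587
```

send_rows --plan '[[[0,0,0],[0,-0.004,0]],[[0,0,0],[0,-0.004,0]],[[0,0,0],[0,0,0]]]'

```text
time: 5.7
eef_pos: [0.4896, -0.0735, 0.1701]
tcp_rot: [-0.493, 0.508, -0.507, 0.492]
contact_force: [-3.8, 1.4, 4.5]
opening: 0.586
```

```bash
python3 -c "
from h import *
st()"
```

```text
t 5.7 pos [ 0.4896 -0.0735  0.1701] zyaw -0.0309 j6 -0.323 F [-3.8   1.41  4.54] M [ 0.134  0.907 -0.171] op 0.586
```

send_rows --plan '[[[0,0,0],[0,-0.002,0]],[[0,0,0],[0,0,0]]]'

```text
time: 5.9
eef_pos: [0.4896, -0.0735, 0.1701]
tcp_rot: [-0.496, 0.505, -0.504, 0.495]
contact_force: [-3.0, 1.0, 5.7]
opening: 0.585
```

```bash
python3 -c "
from h import *
st()"
```

```text
t 5.9 pos [ 0.4896 -0.0735  0.1701] zyaw -0.0187 j6 -0.335 F [-2.96  1.03  5.74] M [ 0.139  0.837 -0.172] op 0.585
```

send_rows --plan '[[[0,0,0],[0,0.0115,0]],[[0,0,0],[0,0.0115,0]],[[0,0,0],[0,0.0115,0]],[[0,0,0],[0,0.0115,0]],[[0,0,0],[0,0.0115,0]],[[0,0,0],[0,0.0115,0]],[[0,0,0],[0,0.0115,0]],[[0,0,0],[0,0,0]]]'

```text
time: 6.7
eef_pos: [0.4885, -0.0731, 0.1701]
tcp_rot: [-0.355, 0.614, -0.611, 0.352]
contact_force: [-8.0, 1.9, 8.0]
opening: 0.586
```

```bash
python3 -c "
from h import *
st()"
```

```text
t 6.7 pos [ 0.4885 -0.0731  0.1701] zyaw -0.5244 j6 0.171 F [-7.95  1.87  7.98] M [0.314 1.306 0.03 ] op 0.586
```

send_rows --plan '[[[0,0,0],[0,0.004,0]],[[0,0,0],[0,0.004,0]],[[0,0,0],[0,0,0]]]'

```text
time: 7.0
eef_pos: [0.4884, -0.0731, 0.1701]
tcp_rot: [-0.34, 0.622, -0.62, 0.337]
contact_force: [-8.5, 1.5, 9.6]
opening: 0.589
```

```bash
python3 -c "
from h import *
st()"
```

```text
t 7.0 pos [ 0.4884 -0.0731  0.1701] zyaw -0.5738 j6 0.22 F [-8.46  1.54  9.64] M [0.385 1.409 0.098] op 0.589
```

send_rows --plan '[[[0,0,0],[0,0.003,0]],[[0,0,0],[0,0.003,0]],[[0,0,0],[0,0,0]]]'

```text
time: 7.3
eef_pos: [0.4884, -0.073, 0.1701]
tcp_rot: [-0.328, 0.629, -0.626, 0.325]
contact_force: [-8.2, 2.1, 8.1]
opening: 0.588
```

```bash
python3 -c "
from h import *
st()"
```

```text
t 7.3 pos [ 0.4884 -0.073   0.1701] zyaw -0.6114 j6 0.258 F [-8.2   2.06  8.1 ] M [0.378 1.385 0.062] op 0.588
```

send_rows --plan '[[[0,0,0],[0,0.003,0]],[[0,0,0],[0,0.003,0]],[[0,0,0],[0,0,0]]]'

```text
time: 7.6
eef_pos: [0.4883, -0.073, 0.1701]
tcp_rot: [-0.316, 0.635, -0.632, 0.313]
contact_force: [-9.5, 2.4, 7.6]
opening: 0.587
```

```bash
python3 -c "
from h import *
st()"
```

```text
t 7.6 pos [ 0.4883 -0.073   0.1701] zyaw -0.6491 j6 0.296 F [-9.46  2.4   7.61] M [0.457 1.487 0.085] op 0.587
```

send_rows --plan '[[[0,0,0],[0,0.003,0]],[[0,0,0],[0,0.003,0]],[[0,0,0],[0,0,0]]]'

```text
time: 7.9
eef_pos: [0.4882, -0.0729, 0.17]
tcp_rot: [-0.304, 0.641, -0.638, 0.301]
contact_force: [-9.0, 1.6, 9.5]
opening: 0.585
```

```bash
python3 -c "
from h import *
st()"
```

```text
t 7.9 pos [ 0.4882 -0.0729  0.17  ] zyaw -0.6867 j6 0.333 F [-9.01  1.62  9.46] M [0.434 1.485 0.063] op 0.585
```

send_rows --plan '[[[0,0,0],[0,0.003,0]],[[0,0,0],[0,0.003,0]],[[0,0,0],[0,0,0]]]'

```text
time: 8.2
eef_pos: [0.4882, -0.0729, 0.1701]
tcp_rot: [-0.292, 0.646, -0.643, 0.289]
contact_force: [-8.7, 3.5, 9.3]
opening: 0.585
```

```bash
python3 -c "
from h import *
st()
s=read_camera('side')
cv2.imwrite('pics/w.png',cv2.resize(s['img'][225:255,300:340],(800,600),interpolation=2))"
```

```text
t 8.2 pos [ 0.4882 -0.0729  0.1701] zyaw -0.7244 j6 0.371 F [-8.7   3.49  9.35] M [0.495 1.515 0.084] op 0.585
```

View pics/w.png

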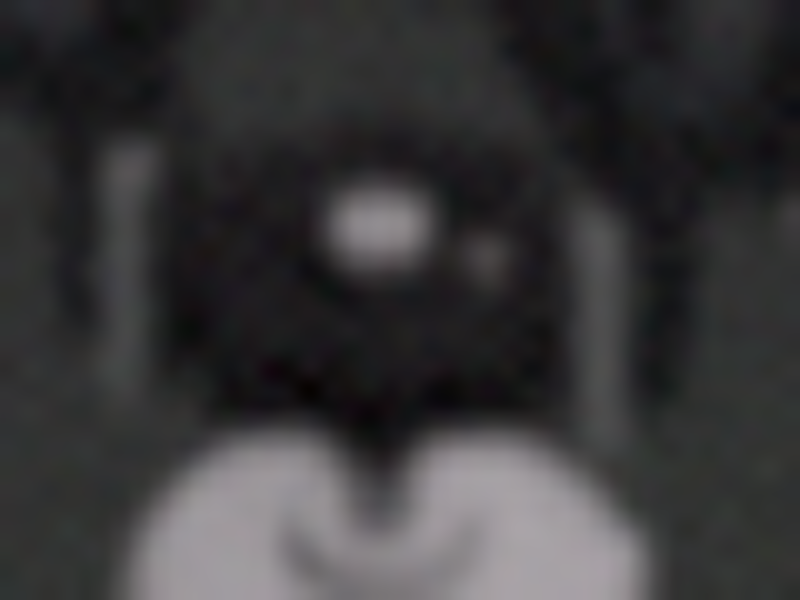

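The crop shows the white mark at (488,255) and the hub at (380,228). I measure the mark's angle in this frame and in the first one, to see whether the wheel follows or slips.

```bash
cat >> h.py <<'E'
def mark(img,c,cen=(.4895,-.0735)):
    g=cv2.cvtColor(img,6).astype(float); out=[]
    # sample brightness on circle r (wheel top plane)
    th=np.arange(-np.pi,np.pi,.02); pr=0
    for r in (.014,.016,.018):
        P=np.c_[cen[0]+r*np.cos(th),cen[1]+r*np.sin(th),np.full(th.size,.1797)]
        q=proj(c,P).astype(np.float32); pr=pr+cv2.remap(g.astype(np.float32),q[:,:1],q[:,1:],1)[:,0]
    pr=pr/3; i=pr.argmax(); w=np.abs(np.angle(np.exp(1j*(th-th[i]))))<.5; b=np.clip(pr-np.median(pr),0,None)*w
    a=np.angle((b*np.exp(1j*th)).sum()); print("mark angle",round(a,3),"peak",pr.max().round(1),"med",np.median(pr).round(1)); return a
E
python3 - <<'E'
from h import *
c=read_camera("side"); mark(cv2.imread("pics/side0.png"),c); mark(c["img"],c)
c=read_camera("side"); mark(c["img"],c)
E
```

```text
mark angle 0.179 peak 49.6 med 25.3
mark angle 1.129 peak 55.0 med 29.8
mark angle 1.145 peak 56.3 med 30.0
```

Run:
```python
from h import *
c=read_camera("side")
def f(im,win=(321,233,330,243)):
    x0,y0,x1,y1=win; g=cv2.cvtColor(im,6).astype(float)[y0:y1,x0:x1]; i=np.unravel_index((g-100*(np.add.outer(np.zeros(y1-y0),np.arange(x0,x1))<322.5)).argmax(),g.shape)
    yy,xx=np.mgrid[y0:y1,x0:x1]; w=np.clip(g-38,0,None)*((abs(yy-y0-i[0])<2)&(abs(xx-x0-i[1])<2)); u,v=(w*xx).sum()/w.sum(),(w*yy).sum()/w.sum()
    p=on_z(c,u,v,.1797)[:2]-[.4895,-.0735]; print((round(u,2),round(v,2)),"r",np.hypot(*p).round(4),"ang",np.arctan2(p[1],p[0]).round(3))
f(cv2.imread("pics/side0.png")); f(c["img"])
print(proj(c,[[.4895,-.0735,.1797]]))
g=cv2.cvtColor(c["img"],6)[231:244,312:332]; print(g)
```

```text
(np.float64(323.01), np.float64(235.83)) r 0.012 ang -0.004
(np.float64(328.7), np.float64(236.08)) r 0.0248 ang -0.326
[[318.7407665 237.3836154]]
[[ 45  45  44  42  40  36  34  32  33  40  41  43  46  48  49  36  28  24
   20  23]
 [ 37  34  35  34  31  30  31  28  35  35  36  37  33  37  41  39  31  22
   21  22]
 [ 31  27  25  29  33  33  40  43  35  27  32  25  28  30  34  35  31  23
   26  25]
 [ 31  25  27  29  43  68  80  80  70  42  25  19  17  30  33  38  41  41
   30  23]
 [ 31  28  27  33  69 111 126 127 114  67  31  22  27  27  27  34  54  65
   50  30]
 [ 28  25  24  34  75 124 140 140 129  79  38  38  44  34  27  31  54  79
   73  50]
 [ 27  23  24  28  56  93 112 112 101  59  39  54  71  48  30  29  53  79
   80  53]
 [ 24  31  26  21  29  53  64  65  55  39  35  55  64  42  31  31  49  73
   74  49]
 [ 29  29  26  20  23  25  31  35  35  27  32  41  43  34  30  29  49  74
   73  51]
 [ 30  27  28  27  24  27  23  27  30  26  27  24  31  29  32  25  47  72
   75  50]
 [ 29  25  28  26  28  26  30  28  31  31  28  29  30  25  28  24  46  71
   72  49]
 [ 22  26  20  22  25  28  29  31  27  26  29  30  27  27  22  21  47  70
   74  52]
 [ 23  23  14  18  17  24  29  27  25  27  19  24  24  19  22  22  47  72
   72  44]]
```

send_rows --plan '[[[0,0,0],[0,0.003,0]],[[0,0,0],[0,0.003,0]],[[0,0,0],[0,0,0]]]'

```text
time: 8.7
eef_pos: [0.4881, -0.0728, 0.17]
tcp_rot: [-0.28, 0.652, -0.648, 0.276]
contact_force: [-9.1, 3.3, 8.9]
opening: 0.584
```

```bash
cat >> h.py <<'E'
def mk():
    c=read_camera("side"); g=cv2.cvtColor(c["img"],6).astype(float); yy,xx=np.mgrid[231:244,322:327]; w=np.clip(g[231:244,322:327]-36,0,None)
    j=np.unravel_index(w.argmax(),w.shape); w=w*(abs(yy-231-j[0])<2.1); u,v=(w*xx).sum()/w.sum(),(w*yy).sum()/w.sum()
    p=on_z(c,u,v,.1797)[:2]-[.4895,-.0735]; print("mark",round(u,2),round(v,2),"r",np.hypot(*p).round(4),"ang",np.arctan2(p[1],p[0]).round(3))
E
python3 -c "
from h import *
st();mk()"
```

```text
t 8.7 pos [ 0.4881 -0.0728  0.17  ] zyaw -0.7619 j6 0.409 F [-9.11  3.28  8.94] M [0.483 1.54  0.117] op 0.584
mark 323.77 237.55 r 0.0123 ang -0.583
```

send_rows --plan '[[[0,0,0],[0,0.003,0]],[[0,0,0],[0,0.003,0]],[[0,0,0],[0,0,0]]]'

```text
time: 9.05
eef_pos: [0.4881, -0.0727, 0.1701]
tcp_rot: [-0.268, 0.657, -0.654, 0.264]
contact_force: [-9.7, 2.5, 8.9]
opening: 0.588
```

```bash
python3 -c "
from h import *
st();mk()"
```

```text
t 9.05 pos [ 0.4881 -0.0727  0.1701] zyaw -0.7991 j6 0.446 F [-9.68  2.51  8.88] M [0.523 1.584 0.178] op 0.588
mark 323.57 237.93 r 0.012 ang -0.711
```

send_rows --plan '[[[0,0,0],[0,0.003,0]],[[0,0,0],[0,0,0]]]'

```text
time: 9.3
eef_pos: [0.488, -0.0727, 0.1701]
tcp_rot: [-0.262, 0.659, -0.656, 0.258]
contact_force: [-9.9, 3.7, 9.7]
opening: 0.582
```

```bash
python3 -c "
from h import *
st();mk()"
```

```text
t 9.3 pos [ 0.488  -0.0727  0.1701] zyaw -0.8177 j6 0.464 F [-9.94  3.71  9.65] M [0.584 1.611 0.215] op 0.582
mark 323.52 237.88 r 0.0118 ang -0.695
```

send_rows --plan '[[[0,0,0],[0,-0.0117,0]],[[0,0,0],[0,-0.0117,0]],[[0,0,0],[0,-0.0117,0]],[[0,0,0],[0,-0.0117,0]],[[0,0,0],[0,-0.0117,0]],[[0,0,0],[0,-0.0117,0]],[[0,0,0],[0,-0.0117,0]],[[0,0,0],[0,-0.0117,0]],[[0,0,0],[0,-0.0117,0]],[[0,0,0],[0,-0.0117,0]],[[0,0,0],[0,0,0]]]'

```text
time: 10.45
eef_pos: [0.4895, -0.0734, 0.1701]
tcp_rot: [-0.479, 0.521, -0.52, 0.478]
contact_force: [-4.3, 1.1, 6.2]
opening: 0.589
```

```bash
python3 -c "
from h import *
st();mk()"
```

```text
t 10.45 pos [ 0.4895 -0.0734  0.1701] zyaw -0.0826 j6 -0.271 F [-4.27  1.12  6.24] M [ 0.227  0.924 -0.01 ] op 0.589
mark 322.73 235.39 r 0.0124 ang 0.145
```

send_rows --plan '[[[0,0,0],[0,-0.003,0]],[[0,0,0],[0,-0.003,0]],[[0,0,0],[0,0,0]]]'

```text
time: 10.8
eef_pos: [0.4896, -0.0734, 0.1701]
tcp_rot: [-0.489, 0.512, -0.511, 0.488]
contact_force: [-4.1, 0.4, 5.6]
opening: 0.588
```

```bash
python3 -c "
from h import *
st()"
```

```text
t 10.8 pos [ 0.4896 -0.0734  0.1701] zyaw -0.0459 j6 -0.308 F [-4.09  0.39  5.61] M [ 0.178  0.824 -0.05 ] op 0.588
```

send_rows --plan '[[[0,0,0],[0,-0.004,0]],[[0,0,0],[0,-0.004,0]],[[0,0,0],[0,0,0]]]'

```text
time: 11.1
eef_pos: [0.4897, -0.0735, 0.1701]
tcp_rot: [0.501, -0.5, 0.499, -0.501]
contact_force: [-2.6, 0.5, 5.2]
opening: 0.586
```

```bash
python3 -c "
from h import *
st()"
```

```text
t 11.1 pos [ 0.4897 -0.0735  0.1701] zyaw 0.0039 j6 -0.358 F [-2.64  0.5   5.2 ] M [ 0.18   0.799 -0.095] op 0.586
```

send_rows --plan '[[[0,0,0],[0,-0.0035,0]],[[0,0,0],[0,-0.0035,0]],[[0,0,0],[0,0,0]]]'

```text
time: 11.4
eef_pos: [0.4898, -0.0735, 0.1701]
tcp_rot: [0.512, -0.488, 0.488, -0.511]
contact_force: [-3.2, 1.0, 6.0]
opening: 0.583
```

```bash
python3 -c "
from h import *
st()"
```

```text
t 11.4 pos [ 0.4898 -0.0735  0.1701] zyaw 0.0474 j6 -0.401 F [-3.21  1.02  6.03] M [ 0.144  0.781 -0.228] op 0.583
```

send_rows --plan '[[[0,0,0],[0,0.0117,0]],[[0,0,0],[0,0.0117,0]],[[0,0,0],[0,0.0117,0]],[[0,0,0],[0,0.0117,0]],[[0,0,0],[0,0.0117,0]],[[0,0,0],[0,0.0117,0]],[[0,0,0],[0,0.0117,0]],[[0,0,0],[0,0.0117,0]],[[0,0,0],[0,0.0117,0]],[[0,0,0],[0,0.0117,0]],[[0,0,0],[0,0.0117,0]],[[0,0,0],[0,0,0]]]'

```text
time: 12.6
eef_pos: [0.4881, -0.0728, 0.17]
tcp_rot: [-0.28, 0.652, -0.648, 0.277]
contact_force: [-10.8, 3.0, 9.6]
opening: 0.584
```

```bash
python3 -c "
from h import *
st();mk()"
```

```text
t 12.6 pos [ 0.4881 -0.0728  0.17  ] zyaw -0.7611 j6 0.408 F [-10.79   3.     9.62] M [0.589 1.627 0.036] op 0.584
mark 323.79 237.54 r 0.0123 ang -0.582
```

send_rows --plan '[[[0,0,0],[0,0.003,0]],[[0,0,0],[0,0.003,0]],[[0,0,0],[0,0,0]]]'

```text
time: 12.95
eef_pos: [0.4881, -0.0727, 0.17]
tcp_rot: [-0.269, 0.657, -0.653, 0.265]
contact_force: [-10.2, 2.3, 10.0]
opening: 0.587
```

```bash
python3 -c "
from h import *
st()"
```

```text
t 12.95 pos [ 0.4881 -0.0727  0.17  ] zyaw -0.7977 j6 0.444 F [-10.2    2.29   9.95] M [0.57  1.655 0.086] op 0.587
```

send_rows --plan '[[[0,0,0],[0,0.004,0]],[[0,0,0],[0,0.004,0]],[[0,0,0],[0,0,0]]]'

```text
time: 13.25
eef_pos: [0.488, -0.0726, 0.17]
tcp_rot: [-0.252, 0.663, -0.66, 0.248]
contact_force: [-10.7, 3.0, 10.4]
opening: 0.586
```

```bash
python3 -c "
from h import *
st()"
```

```text
t 13.25 pos [ 0.488  -0.0726  0.17  ] zyaw -0.8477 j6 0.494 F [-10.69   2.95  10.41] M [0.641 1.665 0.123] op 0.586
```

send_rows --plan '[[[0,0,0],[0,0.003,0]],[[0,0,0],[0,0.003,0]],[[0,0,0],[0,0,0]]]'

```text
time: 13.55
eef_pos: [0.4879, -0.0725, 0.17]
tcp_rot: [-0.24, 0.668, -0.664, 0.236]
contact_force: [-10.6, 3.8, 9.9]
opening: 0.588
```

```bash
python3 -c "
from h import *
st();mk()"
```

```text
t 13.55 pos [ 0.4879 -0.0725  0.17  ] zyaw -0.8848 j6 0.532 F [-10.56   3.79   9.92] M [0.604 1.764 0.253] op 0.588
mark 323.59 237.94 r 0.012 ang -0.712
```

send_rows --plan '[[[0,0,0],[0,-0.0117,0]],[[0,0,0],[0,-0.0117,0]],[[0,0,0],[0,-0.0117,0]],[[0,0,0],[0,-0.0117,0]],[[0,0,0],[0,-0.0117,0]],[[0,0,0],[0,-0.0117,0]],[[0,0,0],[0,-0.0117,0]],[[0,0,0],[0,-0.0117,0]],[[0,0,0],[0,-0.0117,0]],[[0,0,0],[0,-0.0117,0]],[[0,0,0],[0,-0.0117,0]],[[0,0,0],[0,-0.0117,0]]]'

```text
time: 14.8
eef_pos: [0.4896, -0.0735, 0.1701]
tcp_rot: [-0.5, 0.501, -0.5, 0.499]
contact_force: [-3.1, 0.9, 6.0]
opening: 0.587
```

send_rows --plan '[[[0,0,0],[0,-0.003,0]],[[0,0,0],[0,-0.003,0]],[[0,0,0],[0,0,0]]]'

```text
time: 15.1
eef_pos: [0.4897, -0.0735, 0.1701]
tcp_rot: [0.509, -0.492, 0.491, -0.508]
contact_force: [-3.9, 0.6, 4.8]
opening: 0.583
```

```bash
python3 -c "
from h import *
st();mk()"
```

```text
t 15.1 pos [ 0.4897 -0.0735  0.1701] zyaw 0.034 j6 -0.388 F [-3.86  0.63  4.82] M [ 0.181  0.837 -0.058] op 0.583
mark 322.31 235.38 r 0.0117 ang 0.202
```

send_rows --plan '[[[0,0,0],[0,-0.004,0]],[[0,0,0],[0,-0.004,0]],[[0,0,0],[0,0,0]]]'

```text
time: 15.45
eef_pos: [0.4899, -0.0735, 0.1701]
tcp_rot: [0.521, -0.479, 0.478, -0.52]
contact_force: [-3.5, 0.8, 4.5]
opening: 0.587
```

```bash
python3 -c "
from h import *
st()"
```

```text
t 15.45 pos [ 0.4899 -0.0735  0.1701] zyaw 0.0843 j6 -0.438 F [-3.54  0.78  4.51] M [ 0.184  0.766 -0.085] op 0.587
```

send_rows --plan '[[[0,0,0],[0,-0.004,0]],[[0,0,0],[0,-0.004,0]],[[0,0,0],[0,0,0]]]'

```text
time: 15.75
eef_pos: [0.49, -0.0734, 0.1701]
tcp_rot: [0.533, -0.465, 0.465, -0.532]
contact_force: [-3.0, 1.2, 5.2]
opening: 0.583
```

```bash
python3 -c "
from h import *
st()"
```

```text
t 15.75 pos [ 0.49   -0.0734  0.1701] zyaw 0.1346 j6 -0.488 F [-2.97  1.16  5.23] M [0.202 0.751 0.037] op 0.583
```

send_rows --plan '[[[0,0,0],[0,-0.004,0]],[[0,0,0],[0,-0.004,0]],[[0,0,0],[0,0,0]]]'

```text
time: 16.05
eef_pos: [0.4901, -0.0735, 0.1701]
tcp_rot: [0.544, -0.452, 0.452, -0.544]
contact_force: [-2.7, 1.2, 6.3]
opening: 0.583
```

```bash
python3 -c "
from h import *
st();mk()"
```

```text
t 16.05 pos [ 0.4901 -0.0735  0.1701] zyaw 0.185 j6 -0.539 F [-2.73  1.24  6.29] M [ 0.153  0.681 -0.083] op 0.583
mark 322.06 235.02 r 0.0123 ang 0.321
```

send_rows --plan '[[[0,0,0],[0,-0.004,0]],[[0,0,0],[0,-0.004,0]],[[0,0,0],[0,0,0]]]'

```text
time: 16.4
eef_pos: [0.4902, -0.0734, 0.1701]
tcp_rot: [-0.555, 0.438, -0.438, 0.555]
contact_force: [-2.2, 1.9, 5.3]
opening: 0.586
```

```bash
python3 -c "
from h import *
st()"
```

```text
t 16.4 pos [ 0.4902 -0.0734  0.1701] zyaw 0.2353 j6 -0.589 F [-2.19  1.94  5.26] M [ 0.202  0.652 -0.009] op 0.586
```

send_rows --plan '[[[0,0,0],[0,-0.0045,0]],[[0,0,0],[0,-0.0045,0]],[[0,0,0],[0,0,0]]]'

```text
time: 16.7
eef_pos: [0.4903, -0.0734, 0.1701]
tcp_rot: [-0.567, 0.422, -0.422, 0.568]
contact_force: [-1.5, 1.3, 4.6]
opening: 0.585
```

```bash
python3 -c "
from h import *
st()"
```

```text
t 16.7 pos [ 0.4903 -0.0734  0.1701] zyaw 0.2921 j6 -0.646 F [-1.49  1.27  4.64] M [ 0.223  0.615 -0.033] op 0.585
```

send_rows --plan '[[[0,0,0],[0,-0.005,0]],[[0,0,0],[0,-0.005,0]],[[0,0,0],[0,0,0]]]'

```text
time: 17.0
eef_pos: [0.4905, -0.0734, 0.1701]
tcp_rot: [-0.58, 0.404, -0.404, 0.581]
contact_force: [-1.4, 1.8, 5.2]
opening: 0.587
```

```bash
python3 -c "
from h import *
st();mk()"
```

```text
t 17.0 pos [ 0.4905 -0.0734  0.1701] zyaw 0.3547 j6 -0.709 F [-1.39  1.85  5.16] M [ 0.265  0.563 -0.058] op 0.587
mark nan nan r nan ang nanh.py:31: RuntimeWarning: invalid value encountered in scalar divide
  j=np.unravel_index(w.argmax(),w.shape); w=w*(abs(yy-231-j[0])<2.1); u,v=(w*xx).sum()/w.sum(),(w*yy).sum()/w.sum()
```

send_rows --plan '[[[0,0,0],[0,-0.005,0]],[[0,0,0],[0,-0.005,0]],[[0,0,0],[0,0,0]]]'

```text
time: 17.35
eef_pos: [0.4906, -0.0733, 0.1701]
tcp_rot: [-0.592, 0.385, -0.386, 0.593]
contact_force: [-0.8, 2.2, 4.7]
opening: 0.585
```

```bash
python3 -c "
from h import *
st()"
```

```text
t 17.35 pos [ 0.4906 -0.0733  0.1701] zyaw 0.4174 j6 -0.771 F [-0.81  2.17  4.67] M [ 0.227  0.483 -0.044] op 0.585
```

send_rows --plan '[[[0,0,0],[0,-0.005,0]],[[0,0,0],[0,-0.005,0]],[[0,0,0],[0,0,0]]]'

```text
time: 17.65
eef_pos: [0.4907, -0.0733, 0.1701]
tcp_rot: [-0.604, 0.366, -0.367, 0.605]
contact_force: [-0.2, 2.5, 5.5]
opening: 0.587
```

```bash
python3 -c "
from h import *
st()"
```

```text
t 17.65 pos [ 0.4907 -0.0733  0.1701] zyaw 0.4796 j6 -0.834 F [-0.23  2.47  5.49] M [ 0.289  0.427 -0.046] op 0.587
```

send_rows --plan '[[[0,0,0],[0,-0.003,0]],[[0,0,0],[0,-0.003,0]],[[0,0,0],[0,0,0]]]'

```text
time: 17.95
eef_pos: [0.4908, -0.0732, 0.1701]
tcp_rot: [-0.611, 0.355, -0.356, 0.612]
contact_force: [-0.2, 3.7, 5.1]
opening: 0.587
```

```bash
python3 -c "
from h import *
st()
s=read_camera('side')
cv2.imwrite('pics/w2.png',cv2.resize(s['img'][225:255,300:340],(800,600),interpolation=2))"
```

```text
t 17.95 pos [ 0.4908 -0.0732  0.1701] zyaw 0.517 j6 -0.871 F [-0.2   3.74  5.1 ] M [0.398 0.403 0.023] op 0.587
```

View pics/w2.png

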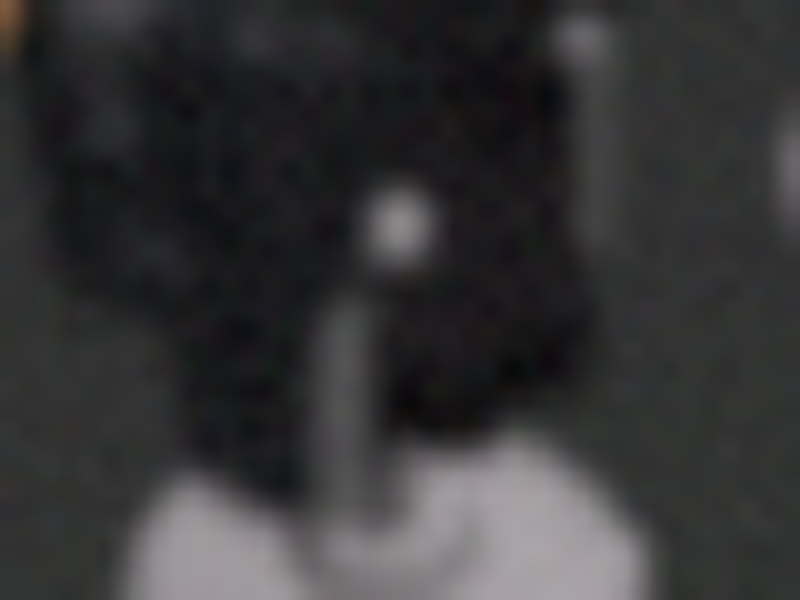

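send_rows --plan '[[[0,0,0],[0,-0.01,0]],[[0,0,0],[0,-0.01,0]],[[0,0,0],[0,-0.01,0]],[[0,0,0],[0,-0.01,0]],[[0,0,0],[0,-0.01,0]],[[0,0,0],[0,-0.01,0]],[[0,0,0],[0,-0.01,0]],[[0,0,0],[0,0,0]]]'

```text
time: 18.8
eef_pos: [0.4916, -0.0726, 0.1701]
tcp_rot: [-0.673, 0.212, -0.215, 0.675]
contact_force: [2.2, 5.9, 4.6]
opening: 0.588
```

```bash
python3 -c "
from h import *
st()"
```

```text
t 18.8 pos [ 0.4916 -0.0726  0.1701] zyaw 0.9572 j6 -1.312 F [2.16 5.89 4.63] M [ 0.568 -0.094 -0.055] op 0.588
```

send_rows --plan '[[[0,0,0],[0,-0.01,0]],[[0,0,0],[0,-0.01,0]],[[0,0,0],[0,-0.01,0]],[[0,0,0],[0,-0.01,0]],[[0,0,0],[0,-0.01,0]],[[0,0,0],[0,-0.01,0]],[[0,0,0],[0,-0.01,0]],[[0,0,0],[0,-0.01,0]],[[0,0,0],[0,-0.01,0]],[[0,0,0],[0,-0.01,0]],[[0,0,0],[0,0,0]]]'

```text
time: 19.9
eef_pos: [0.4921, -0.0712, 0.1701]
tcp_rot: [-0.705, -0.007, 0.003, 0.709]
contact_force: [3.6, 10.2, 3.2]
opening: 0.585
```

```bash
python3 -c "
from h import *
st()"
```

```text
t 19.9 pos [ 0.4921 -0.0712  0.1701] zyaw 1.5849 j6 -1.94 F [ 3.6  10.2   3.18] M [ 1.214 -0.487 -0.048] op 0.585
```

send_rows --plan '[[[0,0,0],[0,0,0]],[[0,0,0],[0,0,0]],[[0,0,0],[0,0,0]],[[0,0,0],[0,0,0]],[[0,0,0],[0,0,0]],[[0,0,0],[0,0,0]],[[0,-0.1,0],[0,0,0]],[[0,-0.15,0],[0,0,0]],[[0,-0.15,0],[0,0,0]],[[0,-0.15,0],[0,0,0]],[[0,-0.15,0],[0,0,0]],[[0,0,0],[0,0,0]]]' --gripper 0

```text
time: 21.1
eef_pos: [0.4917, -0.0742, 0.257]
tcp_rot: [0.708, 0.007, -0.003, -0.706]
contact_force: [0.1, -0.2, 0.6]
opening: 0.998
```

```bash
python3 -c "
from h import *
st(); to([.634,.0128,.255])
s=read_camera('side')
cv2.imwrite('pics/w3.png',cv2.resize(s['img'][180:255,300:400],(800,600),interpolation=2))"
```

```text
t 21.1 pos [ 0.4917 -0.0742  0.257 ] zyaw 1.585 j6 -1.939 F [ 0.06 -0.23  0.6 ] M [0.042 0.023 0.021] op 0.998
t 21.1 pos [ 0.4917 -0.0742  0.257 ] zyaw 1.585 ydir [ 0.0068 -0.0026 -1.    ] q [-0.354 -0.127  1.995 -0.     1.266 -1.939] shift(12cm) [1.196 0.023 0.708]
```

View pics/w3.png

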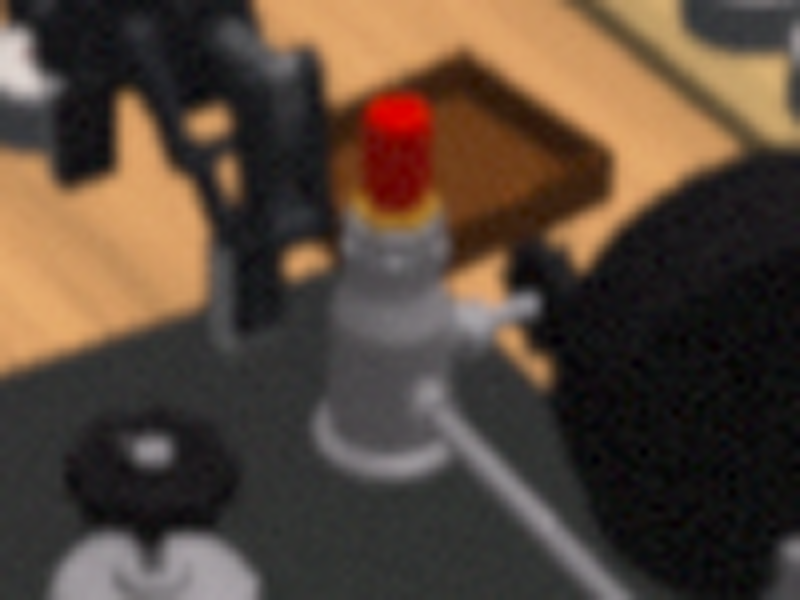

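The mark has swung from right-pointing to up-left, with the mark at (128,438) and the hub at (153,450). That fits about 1.8 rad open. The plug still stands at crop (397,155). I move above it and go down.

send_rows --plan '[[[0.297,0.005,0.177],[0,0,0]],[[0.297,0.005,0.177],[0,0,0]],[[0.297,0.005,0.177],[0,0,0]],[[0.297,0.005,0.177],[0,0,0]],[[0,0,0],[0,0,0]],[[0,0,0],[0,0,0]]]'

```text
time: 21.75
eef_pos: [0.631, 0.0139, 0.2484]
tcp_rot: [-0.707, -0.004, 0.007, 0.707]
contact_force: [-0.7, 0.3, -0.1]
opening: 1.001
```

```bash
python3 -c "
from h import *
st(); to([.633,.0125,.191])"
```

```text
t 21.75 pos [0.631  0.0139 0.2484] zyaw 1.5862 j6 -1.724 F [-0.71  0.31 -0.11] M [ 0.002 -0.026 -0.02 ] op 1.001
t 21.75 pos [0.631  0.0139 0.2484] zyaw 1.5862 ydir [-3.7e-03  2.0e-04 -1.0e+00] q [-0.138  0.191  1.685 -0.     1.269 -1.724] shift(12cm) [ 0.018  0.478 -0.012]
```

send_rows --plan '[[[0.018,0.12,-0.012],[0,0,0]],[[0,0.12,0],[0,0,0]],[[0,0.12,0],[0,0,0]],[[0,0.115,0],[0,0,0]],[[0,0,0],[0,0,0]]]'

```text
time: 22.25
eef_pos: [0.6315, 0.0119, 0.1897]
tcp_rot: [-0.707, -0.003, 0.007, 0.707]
contact_force: [-0.5, -0.2, -1.0]
opening: 0.999
```

```bash
python3 -c "
from h import *
st()
s=read_camera('side')
cv2.imwrite('pics/p.png',cv2.resize(s['img'][170:245,300:400],(800,600),interpolation=2))"
```

```text
t 22.25 pos [0.6315 0.0119 0.1897] zyaw 1.5844 j6 -1.726 F [-0.55 -0.23 -1.  ] M [-0.002 -0.016 -0.028] op 0.999
```

View pics/p.png

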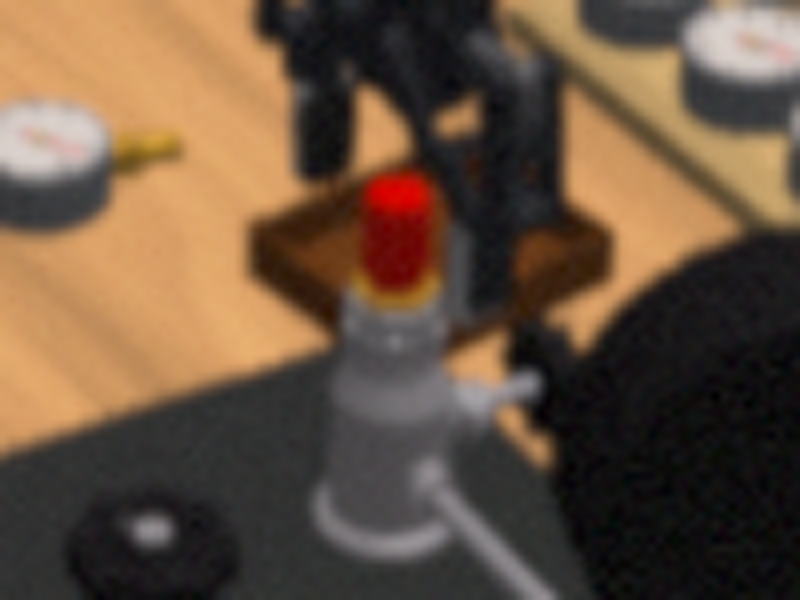

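The side crop shows the jaws straddling the red grip at (397,240), with finger pads at about (325,150) and (460,270). I close on it.

send_rows --plan '[[[0,0,0],[0,0,0]],[[0,0,0],[0,0,0]],[[0,0,0],[0,0,0]],[[0,0,0],[0,0,0]],[[0,0,0],[0,0,0]],[[0,0,0],[0,0,0]],[[0,0,0],[0,0,0]],[[0,0,0],[0,0,0]],[[0,0,0],[0,0,0]],[[0,0,0],[0,0,0]]]' --gripper 1 --grip_force 40

```text
time: 23.3
eef_pos: [0.6339, 0.0126, 0.1942]
tcp_rot: [-0.707, -0.005, 0.005, 0.708]
contact_force: [-0.3, 6.5, 5.1]
opening: 0.242
```

```bash
python3 -c "
from h import *
st()"
```

```text
t 23.3 pos [0.6339 0.0126 0.1942] zyaw 1.5849 j6 -1.726 F [-0.28  6.51  5.11] M [0.964 0.142 0.004] op 0.242
```

send_rows --plan '[[[0,-0.02,0.008],[0,0,0]],[[0,-0.04,0],[0,0,0]],[[0,-0.05,0],[0,0,0]],[[0,-0.05,0],[0,0,0]],[[0,-0.06,0],[0,0,0]],[[0,-0.06,0],[0,0,0]],[[0,-0.08,0],[0,0,0]],[[0,-0.08,0],[0,0,0]],[[0,-0.08,0],[0,0,0]],[[0,-0.04,0],[0,0,0]],[[0,0,0],[0,0,0]]]'

```text
time: 24.4
eef_pos: [0.6341, 0.0129, 0.2622]
tcp_rot: [0.707, 0.006, -0.004, -0.707]
contact_force: [-0.2, -0.2, -0.6]
opening: 0.245
```

```bash
python3 -c "
from h import *
st(); to([.435,.355,.25])
s=read_camera('side')
cv2.imwrite('pics/p2.png',cv2.resize(s['img'][150:240,280:400],(800,600),interpolation=2))"
```

```text
t 24.4 pos [0.6341 0.0129 0.2622] zyaw 1.585 j6 -1.724 F [-0.23 -0.16 -0.56] M [ 0.024 -0.043  0.01 ] op 0.245
t 24.4 pos [0.6341 0.0129 0.2622] zyaw 1.585 ydir [ 2.2e-03 -4.0e-04 -1.0e+00] q [-0.139  0.184  1.667 -0.     1.288 -1.724] shift(12cm) [-1.618  0.097  2.874]
```

View pics/p2.png

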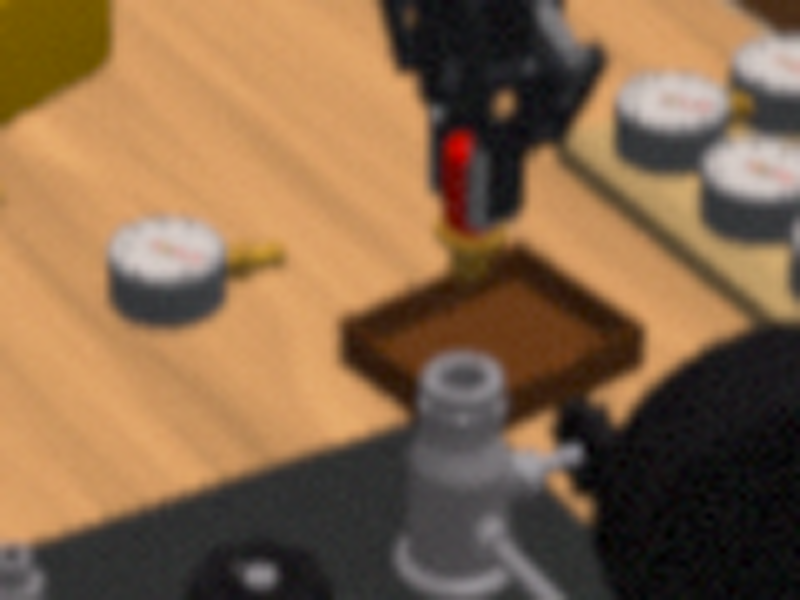

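The plug is out: the port at crop (462,375) is empty and the plug hangs in the jaws at (462,185). I carry it to the tray.

send_rows --plan '[[[-0.08,0,0.14],[0,0,0]],[[-0.15,0,0.26],[0,0,0]],[[-0.17,0,0.3],[0,0,0]],[[-0.17,0,0.3],[0,0,0]],[[-0.17,0,0.3],[0,0,0]],[[-0.17,0,0.3],[0,0,0]],[[-0.17,0,0.3],[0,0,0]],[[-0.17,0,0.3],[0,0,0]],[[-0.17,0,0.3],[0,0,0]],[[-0.13,0.05,0.24],[0,0,0]],[[-0.07,0.05,0.13],[0,0,0]],[[0,0,0],[0,0,0]]]'

```text
time: 25.65
eef_pos: [0.4312, 0.3563, 0.2469]
tcp_rot: [0.707, 0.005, -0.008, -0.707]
contact_force: [-0.1, -0.3, -1.5]
opening: 0.241
```

```bash
python3 -c "
from h import *
st(); to([.434,.356,.06])"
```

```text
t 25.65 pos [0.4312 0.3563 0.2469] zyaw 1.5891 j6 -1.08 F [-0.06 -0.31 -1.5 ] M [ 0.016 -0.034 -0.025] op 0.241
t 25.65 pos [0.4312 0.3563 0.2469] zyaw 1.5891 ydir [-0.0036 -0.0011 -1.    ] q [ 5.090e-01  3.300e-02  1.860e+00  1.000e-03  1.252e+00 -1.080e+00] shift(12cm) [ 2.900e-02  1.557e+00 -1.000e-03]
```

send_rows --plan '[[[0.02,0.1,0],[0,0,0]],[[0.01,0.2,0],[0,0,0]],[[0,0.25,0],[0,0,0]],[[0,0.25,0],[0,0,0]],[[0,0.25,0],[0,0,0]],[[0,0.2,0],[0,0,0]],[[0,0.14,0],[0,0,0]],[[0,0.08,0],[0,0,0]],[[0,0.06,0],[0,0,0]],[[0,0.03,0],[0,0,0]],[[0,0,0],[0,0,0]]]'

```text
time: 26.75
eef_pos: [0.4382, 0.3545, 0.0616]
tcp_rot: [-0.707, -0.005, 0.005, 0.707]
contact_force: [-0.0, -0.3, -0.4]
opening: 0.245
```

```bash
python3 -c "
from h import *
st()
s=read_camera('side')
cv2.imwrite('pics/t.png',cv2.resize(s['img'][160:235,190:290],(800,600),interpolation=2))"
```

```text
t 26.75 pos [0.4382 0.3545 0.0616] zyaw 1.5846 j6 -1.084 F [-0.05 -0.3  -0.41] M [-0.016 -0.006 -0.014] op 0.245
```

View pics/t.png

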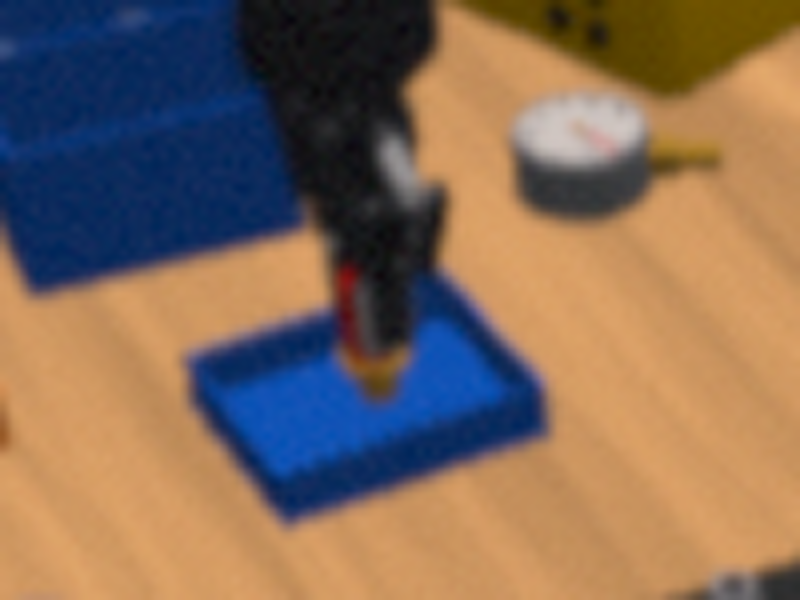

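The plug is held over the middle of the blue tray, with its lower end at crop (378,398). I lower the last 16 mm slowly.

send_rows --plan '[[[0,0.03,0],[0,0,0]],[[0,0.03,0],[0,0,0]],[[0,0.03,0],[0,0,0]],[[0,0.02,0],[0,0,0]],[[0,0.01,0],[0,0,0]],[[0,0,0],[0,0,0]]]'

```text
time: 27.4
eef_pos: [0.4377, 0.3545, 0.0468]
tcp_rot: [0.707, 0.005, -0.005, -0.707]
contact_force: [0.7, -0.2, -1.0]
opening: 0.249
```

```bash
python3 -c "
from h import *
st()"
```

```text
t 27.4 pos [0.4377 0.3545 0.0468] zyaw 1.585 j6 -1.084 F [ 0.67 -0.21 -0.98] M [-0.025 -0.031 -0.015] op 0.249
```

send_rows --plan '[[[0,0.01,0],[0,0,0]],[[0,0.01,0],[0,0,0]],[[0,0,0],[0,0,0]]]'

```text
time: 27.7
eef_pos: [0.4383, 0.3548, 0.0461]
tcp_rot: [0.707, 0.005, -0.005, -0.707]
contact_force: [-2.6, -1.4, 5.5]
opening: 0.246
```

```bash
python3 -c "
from h import *
st()"
```

```text
t 27.7 pos [0.4383 0.3548 0.0461] zyaw 1.5852 j6 -1.084 F [-2.56 -1.35  5.48] M [-0.246  0.383  0.014] op 0.246
```

send_rows --plan '[[[0,0,0],[0,0,0]],[[0,0,0],[0,0,0]],[[0,0,0],[0,0,0]],[[0,0,0],[0,0,0]],[[0,0,0],[0,0,0]],[[0,-0.05,0],[0,0,0]],[[0,-0.15,0],[0,0,0]],[[0,-0.3,0],[0,0,0]],[[0,-0.3,0],[0,0,0]],[[0,-0.3,0],[0,0,0]],[[0,-0.2,0],[0,0,0]],[[0,0,0],[0,0,0]]]' --gripper 0.4

```text
time: 28.9
eef_pos: [0.4402, 0.356, 0.2063]
tcp_rot: [-0.705, -0.008, 0.002, 0.709]
contact_force: [0.3, 0.4, 0.2]
opening: 0.596
```

```bash
python3 -c "
from h import *
st()
s=read_camera('side')
a=cv2.resize(s['img'][165:235,200:290],(450,350),interpolation=2);b=cv2.resize(s['img'][220:260,290:340],(337,270),interpolation=2); o=np.zeros((350,790,3),np.uint8);o[:,:450]=a;o[:270,453:]=b
cv2.imwrite('pics/e.png',o)"
```

```text
t 28.9 pos [0.4402 0.356  0.2063] zyaw 1.5851 j6 -1.084 F [0.26 0.37 0.17] M [0.033 0.01  0.034] op 0.596
```

View pics/e.png

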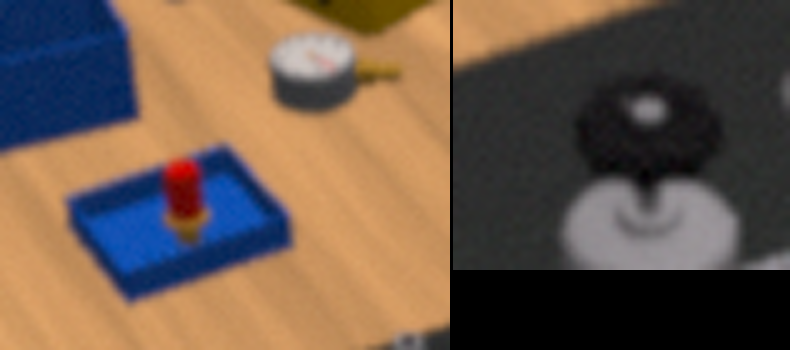

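The plug stands upright in the tray at (183,200), and the wheel mark still points up-left at (628,98). The gripper is clear of everything, so I hand in.

```bash
python3 -c "
from h import *
print(sign_off())"
```

```text
the job is handed in; nothing more can be done
None
```

The job is handed in: the valve broke free and is open, and the red-handled plug stands upright near the middle of the blue tray. No verdict was reported.

- **Valve:** I rocked the wheel with a 25 N grip and reversed at each bind, after readings of −0.17, +0.22, −0.23 and +0.25 N m. The highest torque I read was about 0.25 N m, against the 0.6 N m limit. It freed on the fifth swing, and I turned the wheel to about +1.8 rad with about 0.05 N m of resistance.
- **Plug:** After that I lifted it straight out (about 68 mm), carried it over and lowered it until it touched the tray floor at about 5.5 N. I released it at 0.046 m height.
- **Last checks:**
  - In the final side picture the plug is upright in the tray.
  - The wheel's white mark is still at the opened angle.
  - The force on the tool is near zero.
  - The clock stood at 28.9 s of the 72 s allowed.
- **Doubtful readings:**
  - My automatic reading of the mark's angle was noisy, up to about 0.15 rad off the gripper angle, and once the finger hid the mark. The 1.8 rad therefore comes from the gripper's turn, with the mark's direction only agreeing roughly.
  - The torque readings scattered by about 0.04 N m.
  - I did not measure the bystanders again. Nothing in the forces or pictures suggested that the arm touched them or the master gauge.

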